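# Tip the foam tube rack onto its station

## Robot

A 6-joint arm with a two-finger parallel gripper is mounted at the origin on a cart in front of the work surface, level with it; the furniture and walls round the work are solid. World frame = base frame: x ahead of the robot, y to its left, z up, the work surface at z = 0. Lengths are in m, angles in rad, forces in N, time in s.
With the tool pointing down it reaches from about 0.3 to 0.775 m from the base axis. Payload 14.6 kg.
Tool frame: the origin (TCP) lies midway between the tips of the shut fingers; the grasp point (between the pads) lies 19 mm behind it; z points along the fingers, y is the line along which they close (so a half turn about z gives the same grasp; the last joint's range is limited). The gripper opens to 85 mm and grips with 20 to 120 N. Pads are 22 mm wide; open, the fingers measure 114 mm over their backs; the gripper's body (76 mm by 85 mm) begins 54 mm behind the grasp point. The pads swing forward as they close: fully open they stand 13 mm farther back than shut.
Start: joints at [1.208, 0.3, 1.521, -0, 1.321, -0.067], TCP at [0.16, 0.526, 0.231] pointing down, gripper open.
Joint ranges: [-3.03, 3.03], [-0.79, 2.21], [0.23, 2.52], [-1.04, 4.18], [0, 3.07], [-2.55, 2.55]. Speed limits (rad/s): [2.22, 2.22, 2.57, 3.14, 3.14, 3.14].

## Interface

Orientations are given as a unit quaternion [x, y, z, w].
In Python, from workcell import arm gives the robot as it stands.
- The arm moves only by the tool carry_out, never from a script. Its arguments are lists of equal length, an entry for each row: "grip": the opening, from 0 (shut) to 1 (fully open); "dp": the shift along the tool's x, y, z in m, a list of three; "turn": the turn about the tool's z in degrees. In form: {"grip": [grip, ...], "dp": [[x, y, z], ...], "turn": [turn, ...]}. A call has 1 to 5 rows; each row shifts and turns the commanded pose from where the row before left it, along the tool's axes as they then stand; what a row does not reach is not made up. A row lasts 1/10 s, in which the tool goes at most 50 mm and 8.59 degrees, less where a joint would pass 70% of its speed; a pose out of reach is approached as far as the arm can. A call is refused whole if a number of a shift passes 0.05 or a number of a turn 8.59, either way. A call with a gripper value outside its range is refused whole. The fingers move at their own pace and stop on an object; "force" is the grip in N (left out, the last holds). Time passes only in rows, so rows that do not move let the fingers close. It gives the time, the measured TCP pose, the force, the opening and the grip force at its end, in the units of the state.
- arm.get_obs(): the state, without advancing time (a new reading comes with each control period).
- arm.capture(name): name is "scene" or "top"; returns the picture (420x560x3 uint8, red, green, blue); there is no depth.
- arm.camera_model(name): a dict with "K" (3x3 intrinsics, pixels), "pose" (4x4, takes a point from camera to world coordinates). Camera axes: x right, y down, z forward; pixel columns grow to the right and rows downward; lengths in m; the calibration is good to about 2 mm. A picture is of the moment at which its call begins. camera_model takes no time and is no camera call.
- arm.close_job(): hands the job in; it is judged then, once.
The state is a dict: "time": time; "joint_pos": joint angles; "joint_velocities": joint speeds; "joint_torque": joint torques, N m; "tcp_pos": TCP position; "orientation": TCP orientation; "ft_force": force on the tool from outside, world axes, zero at the start; "torque": the same for the moment, N m; "grip_width": finger opening in m; "grasp_force": force on a finger pad.
Only numpy, scipy, OpenCV 4.12 (cv2) and the standard library are available. Lean on these libraries where they do the work, as an engineer would, in place of code of your own. Each camera call takes 0.05 s, during which the arm holds its last target. There are 200 camera calls.

## Task

The foam tube rack stands on its long edge on the bench in front of the low metal rack station, underside towards it. Without lifting it off the bench, slide it, still standing, until its foot rests squarely against the front edge of the station's deck, centred between the two side rails, and let it stand there a moment; then tip it over that edge by pushing high on its back so that it lies flat on the deck, holes up, and finally slide it fully home against the end wall, square with it. Leave the small bottles, the dish and the cup where they are.

Things in the scene. Friction and masses are not known exactly. Their poses are not given: they have to be found in the camera images.
- foam_rack: Foam tube rack, 78 x 150 x 34 mm block (solid contact length 160), holes in one broad face, 0.1 kg. Origin: centre of the face without holes. x across the 78 mm width, y along its length, z out of the holed face. Starts standing on a long edge, x up, z away from the station, origin 39 mm up, 60-105 mm before the deck, askew. 34 mm deep: pushed above 20 mm it topples, not slides.
- station: Rack station, fixed low metal tray. Origin: bench level, middle of its deck's front edge; x towards the end wall, y along the front edge, z up. Deck 12 mm high, its front an upright step 200 mm wide. Side rails: inner faces at y = +-88 mm, from x = 10 mm, 26 mm high over the bench. A tipped rack lies with its near edge 5 to 25 mm out over the front edge.
- station_home (a point): Where the rack's origin lies when seated home: on the deck (12 mm up), 64 mm behind its front edge, 39 mm before the inner face of the end wall (wall 40 mm high over the bench). Axes as the station's.
- vial_1: Bystander beside the station: small brown bottle with white cap, 22x24x47 mm, loose. Origin: centre of its underside, z up.
- vial_2: Bystander beside the station: small blue bottle with white cap, 22x24x47 mm, loose. Origin: centre of its underside, z up.
- petri_1: Bystander beside the station: flat white dish, 61 mm across, 13 mm high, loose. Origin: centre of its underside, z up.
- specimen_cup_1: Bystander beside the station: white specimen cup with a wide screw lid, 63 mm across, 71 mm high, loose. Origin: centre of its underside, z up.
Mind the look-alikes: they are no part of the job. What is shaped like the foam_rack but black is not meant.

How it is judged:
By the outcome, as a careful person would: the job done as asked, in the order asked, and still so for the second after the job is handed in, with the robot touching nothing.
It also fails if it takes over 54 s, if anything falls off the work surface, if the arm or the gripper's body presses on something with over 40 N, if the wrist force passes 120 N, or if a joint passes its speed limit or range.

## Working session

There is one attempt and no reset: what is moved stays moved. The work goes in short steps, Python scripts to look and compute and a tool call to move; the robot and the scene stay as the last step left them, time stands still between calls to the robot, and variables do not carry over. Pictures are saved under pics/ and viewed, at most 10 in all, crops included, and the job is handed in when it is done.

Besides the shell and the picture viewer there is one more tool, called after "Request:" as name(argument=value, ...), one argument or row to a line, values as JSON. carry_out: Moves the arm, as the interface text tells. Its arguments: {"type":"object","properties":{"grip":{"type":"array","items":{"type":"number"}},"dp":{"type":"array","items":{"type":"array","items":{"type":"number"}}},"turn":{"type":"array","items":{"type":"number"}},"force":{"type":"number"}},"required":["grip","dp","turn"]}

```bash
mkdir -p pics
python3 - <<'E'
from workcell import arm
import cv2,numpy as np
for n in("scene","top"):
    cv2.imwrite(f"pics/{n}0.png",arm.capture(n)[:,:,::-1]); m=arm.camera_model(n);print(n,np.round(m["K"],1).tolist(),np.round(m["pose"],3).tolist())
o=arm.get_obs();print(o)
E
```

```text
scene [[487.8, 0.0, 281.9], [0.0, 487.8, 210.6], [0.0, 0.0, 1.0]] [[0.59, -0.513, 0.623, -0.042], [-0.807, -0.376, 0.455, -0.521], [0.001, -0.771, -0.636, 0.682], [0.0, 0.0, 0.0, 1.0]]
top [[508.0, 0.0, 280.2], [0.0, 508.0, 208.7], [0.0, 0.0, 1.0]] [[0.012, -0.982, 0.186, 0.318], [-1.0, -0.009, 0.014, -0.056], [-0.012, -0.186, -0.982, 1.378], [0.0, 0.0, 0.0, 1.0]]
{'time': 0.1, 'joint_pos': array([ 1.20840430e+00,  3.00445928e-01,  1.52152950e+00,  2.55383655e-05,
        1.32072681e+00, -6.65597350e-02]), 'joint_velocities': array([-0.00050966, -0.00134055, -0.00144447,  0.00134163, -0.00127459,
        0.00224962]), 'joint_torque': array([ 9.13045951e-04, -5.44374847e+01, -3.62375879e+01, -1.04323522e-04,
        3.13650271e-03,  1.68855956e-05]), 'tcp_pos': array([0.16024275, 0.52590976, 0.23075695]), 'orientation': array([ 1.47380466e-01,  9.89079719e-01, -5.39445520e-04, -1.30165666e-04]), 'ft_force': array([-0.29827494, -0.32085436,  0.231787  ]), 'torque': array([ 0.00822403, -0.02764709,  0.00388508]), 'grasp_force': 0.0, 'grip_width': 0.08579882205247052}
```

View pics/scene0.png

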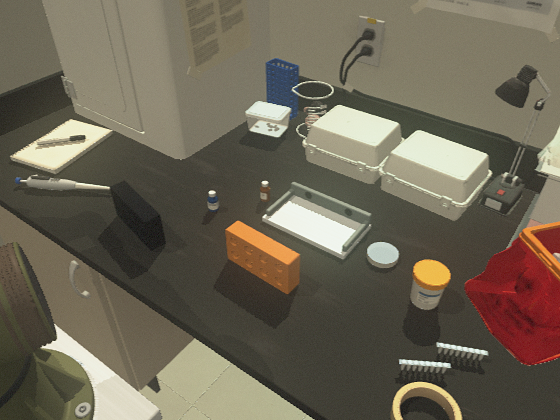

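View pics/top0.png

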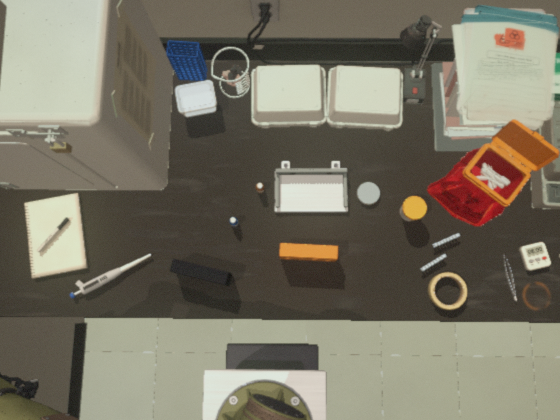

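The scene view shows the orange rack at about (262,255) and the station at (316,215). In the top view they are at (308,251) and (311,190), and the black look-alike is off to the left. Next I'll enlarge both regions for corners.

```bash
cat > h.py <<'E'
import numpy as np,cv2
from workcell import arm
def ray(cam,px,z):
    m=arm.camera_model(cam);P=np.array(m["pose"]);d=P[:3,:3]@np.linalg.inv(m["K"])@np.array([*px,1.]);c=P[:3,3]
    return c+d*(z-c[2])/d[2]
def proj(cam,p):
    m=arm.camera_model(cam);P=np.array(m["pose"]);q=np.array(m["K"])@P[:3,:3].T@(np.array(p)-P[:3,3]);return q[:2]/q[2]
def orange(im):
    h=cv2.cvtColor(im,cv2.COLOR_RGB2HSV);return cv2.inRange(h,(5,150,90),(18,255,255))
E
python3 - <<'E'
import cv2,numpy as np
a=cv2.imread("pics/scene0.png")[175:300,205:385];b=cv2.imread("pics/top0.png")[155:270,250:390]
a=cv2.resize(a,None,fx=4.4,fy=4.4,interpolation=cv2.INTER_CUBIC)[:550];b=cv2.resize(b,None,fx=5,fy=5,interpolation=cv2.INTER_CUBIC)
cv2.imwrite("pics/a.png",a);cv2.imwrite("pics/b.png",b)
E
```

```text
(no output)
```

View pics/a.png

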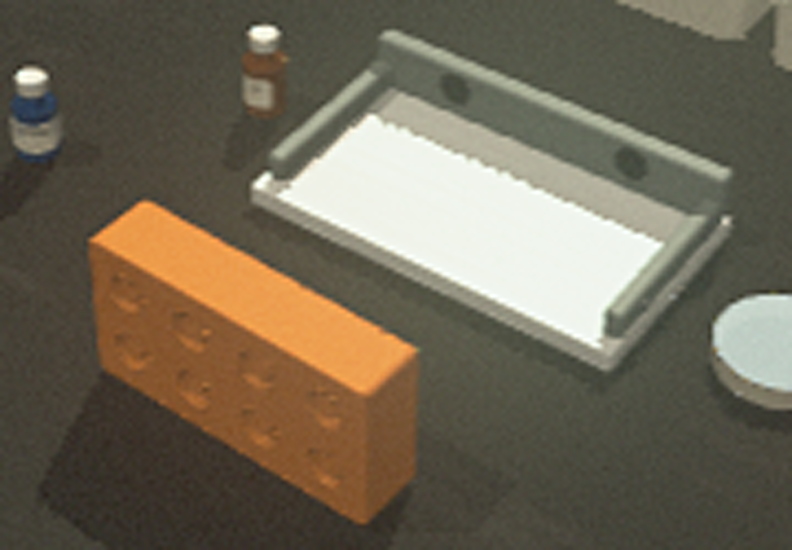

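View pics/b.png

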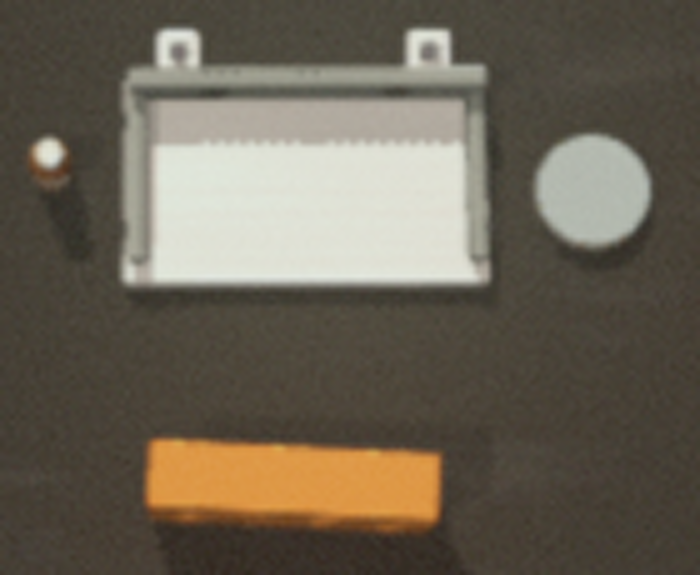

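Scene crop: deck front corners are at (253,190) and (608,360), and rack top corners at (145,201), (90,240), (366,394) and (418,351). Top crop: deck front corners are at (123,284) and (489,285), and the rack's back edge runs from (148,438) to (441,453).

Run:
```python
from h import *
np.set_printoptions(precision=4,suppress=True)
S=lambda p:(p[0]/4.4+205-.4,p[1]/4.4+175-.4)
T=lambda p:(p[0]/5+250-.4,p[1]/5+155-.4)
def show(n,L,R):
    d=L-R;print(n,L[:2],R[:2],"len",np.linalg.norm(d),"mid",((L+R)/2)[:2],"yaw",np.degrees(np.arctan2(-d[0],d[1])))
show("deckS",ray("scene",S((253,190)),.012),ray("scene",S((608,358)),.012))
show("deckT",ray("top",T((123,283)),.012),ray("top",T((489,284)),.012))
show("wallT",ray("top",T((127,67)),.04),ray("top",T((487,67)),.04))
show("rackbackS",ray("scene",S((145,201)),.078),ray("scene",S((418,351)),.078))
show("rackfrontS",ray("scene",S((90,240)),.078),ray("scene",S((366,394)),.078))
show("rackbackT",ray("top",T((148,438)),.078),ray("top",T((441,453)),.078))
show("rackfrontT",ray("top",T((147,508)),.078),ray("top",T((439,521)),.078))
```

```text
deckS [ 0.57   -0.0229] [ 0.5724 -0.2194] len 0.19656853681042014 mid [ 0.5712 -0.1212] yaw 0.7009565676137013
deckT [ 0.5694 -0.0195] [ 0.5707 -0.2193] len 0.19982977685613754 mid [ 0.5701 -0.1194] yaw 0.381538500111508
wallT [ 0.6838 -0.0207] [ 0.6854 -0.2164] len 0.19568227762874454 mid [ 0.6846 -0.1186] yaw 0.47668559740291033
rackbackS [ 0.4764 -0.0389] [ 0.4705 -0.1861] len 0.14724761193202363 mid [ 0.4734 -0.1125] yaw -2.2906405006653907
rackfrontS [ 0.4433 -0.0365] [ 0.4389 -0.1832] len 0.14671067122055037 mid [ 0.4411 -0.1099] yaw -1.7053569729447062
rackbackT [ 0.4763 -0.0352] [ 0.4701 -0.1857] len 0.15057810007817374 mid [ 0.4732 -0.1104] yaw -2.3601122429014483
rackfrontT [ 0.4402 -0.0351] [ 0.4352 -0.1843] len 0.14926608872256591 mid [ 0.4377 -0.1097] yaw -1.9437483951297694
```

Measured: station front middle is (0.570, -0.120) with yaw +0.4°. Rack centre is (0.4565, -0.1105), yaw -2.2°, with sizes matching the spec. Plan:
- Grip it lightly through its thickness with the finger tips above the deck height.
- Slide it along the bench to the edge and release it.
- Square it with a low push, tip it, then push it home.

```bash
cat >> h.py <<'E'
from scipy.spatial.transform import Rotation as R
def rows(p,yaw_y=None,n=None,step=.045):
    """rows to TCP position p and tool-y world heading yaw_y (deg); measured start"""
    o=arm.get_obs();M=R.from_quat(o["orientation"]).as_matrix();h=np.degrees(np.arctan2(M[1,1],M[0,1]))
    dh=0 if yaw_y is None else (yaw_y-h+180)%360-180
    d=np.array(p)-o["tcp_pos"];n=n or int(max(np.ceil(np.linalg.norm(d)/step),np.ceil(abs(dh)/8.5)))
    print("heading",h.round(2),"tcp",o["tcp_pos"].round(4),"n",n,"turn/row",round(-dh/n,2),"tilt",np.degrees(np.arccos(-M[2,2])).round(2))
    for i in range(n):
        print((R.from_euler("z",dh*i/n,degrees=True).as_matrix()@M).T@(d/n)//.0005*.0005)
E
python3 - <<'E'
from h import *
np.set_printoptions(precision=4,suppress=True)
rows((.4565,-.1105,.231),-2.2,15,)
E
```

```text
heading 73.05 tcp [0.1602 0.5259 0.2308] n 15 turn/row 5.02 tilt 0.06
[-0.0315 -0.035   0.    ]
[-0.0345 -0.032   0.    ]
[-0.037 -0.029  0.   ]
[-0.0395 -0.026   0.    ]
[-0.0415 -0.022   0.    ]
[-0.0435 -0.0185 -0.0005]
[-0.045  -0.0145 -0.0005]
[-0.046  -0.011  -0.0005]
[-0.0465 -0.0065 -0.0005]
[-0.047  -0.0025 -0.0005]
[-0.047   0.0015 -0.0005]
[-0.0465  0.0055 -0.0005]
[-0.046   0.0095 -0.0005]
[-0.045   0.0135 -0.0005]
[-0.0435  0.0175 -0.0005]
```

Request:
carry_out(
  grip=[1,1,1,1,1],
  dp=[
    [-0.031,-0.035,0],
    [-0.034,-0.032,0],
    [-0.037,-0.029,0],
    [-0.039,-0.026,0],
    [-0.041,-0.022,0],
  ],
  turn=[5,5,5,5,5],
)

```text
time: 0.6
tcp_pos: [0.2582, 0.3119, 0.2311]
orientation: [0.359, 0.933, -0.0, -0.0]
ft_force: [1.0, 1.7, -0.1]
grip_width: 0.0853
grasp_force: 0.0
```

Request:
carry_out(
  grip=[1,1,1,1,1],
  dp=[
    [-0.043,-0.018,0],
    [-0.045,-0.014,0],
    [-0.046,-0.011,0],
    [-0.046,-0.006,0],
    [-0.047,-0.002,0],
  ],
  turn=[5,5,5,5,5],
)

```text
time: 1.1
tcp_pos: [0.3589, 0.1, 0.2314]
orientation: [0.553, 0.833, 0.0, 0.0]
ft_force: [1.2, 0.5, 0.1]
grip_width: 0.0852
grasp_force: 0.0
```

Request:
carry_out(
  grip=[1,1,1,1,1],
  dp=[
    [-0.047,0.002,0],
    [-0.046,0.006,0],
    [-0.046,0.01,0],
    [-0.045,0.014,0],
    [-0.043,0.018,0],
  ],
  turn=[5,5,5,5,5],
)

```text
time: 1.6
tcp_pos: [0.4597, -0.1117, 0.2311]
orientation: [0.72, 0.694, -0.0, -0.0]
ft_force: [0.5, 1.0, 0.5]
grip_width: 0.0854
grasp_force: 0.0
```

Run:
```python
from h import *
np.set_printoptions(precision=4,suppress=True)
cv2.imwrite("pics/s1.png",arm.capture("scene")[:,:,::-1])
o=arm.get_obs();print(o["joint_pos"],o["ft_force"])
rows((.4565,-.1105,.030),-2.2,6)
```

```text
[-0.323   0.1345  1.7236 -0.0012  1.2831 -0.2768] [-1.7285 -2.6905 -1.4973]
heading -2.63 tcp [ 0.4615 -0.1162  0.2307] n 6 turn/row -0.07 tilt 0.07
[ 0.0005 -0.001   0.033 ]
[ 0.0005 -0.001   0.033 ]
[ 0.0005 -0.001   0.033 ]
[ 0.0005 -0.001   0.033 ]
[ 0.0005 -0.001   0.033 ]
[ 0.0005 -0.001   0.033 ]
```

Request:
carry_out(
  grip=[1,1,1,1,1],
  dp=[
    [0.003,-0.003,0.03],
    [0.003,-0.002,0.04],
    [0,0,0.045],
    [0,0,0.045],
    [0,0,0.03],
  ],
  turn=[-0.4,0,0,0,0],
)

```text
time: 2.15
tcp_pos: [0.4532, -0.103, 0.0385]
orientation: [0.717, 0.698, -0.001, -0.001]
ft_force: [0.4, 0.3, 0.3]
grip_width: 0.0855
grasp_force: 0.0
```

Request:
carry_out(
  grip=[1,1],
  dp=[
    [0,0,0.016],
    [0,0,0],
  ],
  turn=[0,0],
)

```text
time: 2.35
tcp_pos: [0.4532, -0.103, 0.0232]
orientation: [0.717, 0.698, -0.001, -0.002]
ft_force: [0.5, 0.2, 1.6]
grip_width: 0.0853
grasp_force: 0.0
```

Run:
```python
from h import *
np.set_printoptions(precision=4,suppress=True)
cv2.imwrite("pics/s2.png",arm.capture("scene")[:,:,::-1])
rows((.4565,-.1105,.022),-2.2,1)
```

```text
heading -1.54 tcp [ 0.4541 -0.1033  0.0248] n 1 turn/row 0.66 tilt 0.12
[-0.0075  0.0025  0.0025]
```

View pics/s2.png

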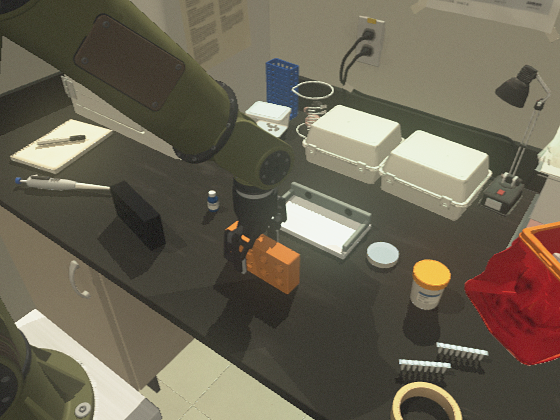

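The open gripper straddles the rack at about (258,240). After a small correction I'll close gently.

Request:
carry_out(
  grip=[1,0.6,0.4,0.3,0.2],
  dp=[
    [-0.007,0.002,0.001],
    [0,0,0],
    [0,0,0],
    [0,0,0],
    [0,0,0],
  ],
  turn=[0.6,0,0,0,0],
  force=20,
)

```text
time: 2.9
tcp_pos: [0.4566, -0.1106, 0.0247]
orientation: [0.72, 0.694, 0.0, 0.0]
ft_force: [-0.2, -0.3, -0.2]
grip_width: 0.0339
grasp_force: 23.4
```

Request:
carry_out(
  grip=[0.2,0.2,0.2],
  dp=[
    [0,0,0],
    [0,0,0],
    [0,0,0],
  ],
  turn=[0,0,0],
)

```text
time: 3.2
tcp_pos: [0.4566, -0.1106, 0.0247]
orientation: [0.72, 0.694, 0.0, 0.0]
ft_force: [-1.8, 0.1, 6.5]
grip_width: 0.0335
grasp_force: 23.9
```

Run:
```python
from h import *
np.set_printoptions(precision=4,suppress=True)
im=arm.capture("scene");cv2.imwrite("pics/s3.png",im[:,:,::-1])
o=arm.get_obs();print(o["grip_width"],o["grasp_force"],o["ft_force"])
rows((.4565,-.1105,.022),-2.2,1)
cv2.imwrite("pics/s3c.png",cv2.resize(im[170:310,195:385,::-1],None,fx=4,fy=4,interpolation=cv2.INTER_CUBIC))
```

```text
0.03376820628182379 23.948343442752957 [-1.0039  0.2538  6.0192]
heading -2.14 tcp [ 0.4566 -0.1106  0.0247] n 1 turn/row 0.06 tilt 0.04
[ 0.     -0.0005  0.0025]
```

View pics/s3c.png

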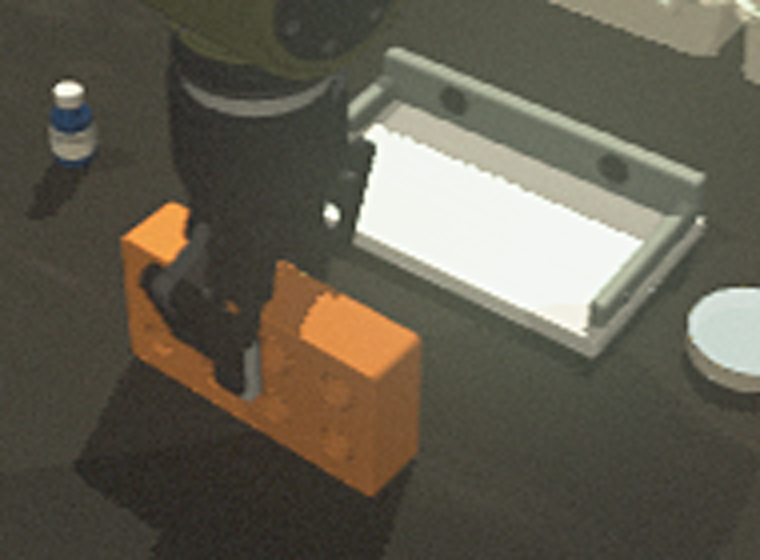

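The rack is held (33.8 mm) and pressed slightly onto the bench. Next I turn it square and slide it to a few mm short of the edge.

Request:
carry_out(
  grip=[0.2,0.2,0.2,0.2,0.2],
  dp=[
    [0,0,0],
    [0,0,0],
    [-0.002,0.01,0],
    [-0.002,0.015,0],
    [-0.002,0.015,0],
  ],
  turn=[-1.3,-1.3,0,0,0],
)

```text
time: 3.75
tcp_pos: [0.4963, -0.1161, 0.0246]
orientation: [0.704, 0.71, -0.0, -0.001]
ft_force: [-9.0, 2.1, 13.2]
grip_width: 0.0338
grasp_force: 25.0
```

Request:
carry_out(
  grip=[0.2,0.2,0.2,0.2,0.2],
  dp=[
    [-0.002,0.015,0],
    [-0.002,0.015,0],
    [0,0.012,0],
    [0,0.007,0],
    [0,0,0],
  ],
  turn=[0,0,0,0,0],
)

```text
time: 4.25
tcp_pos: [0.5463, -0.1199, 0.0246]
orientation: [0.704, 0.71, 0.0, 0.001]
ft_force: [2.4, -0.7, 3.5]
grip_width: 0.034
grasp_force: 23.7
```

Run:
```python
from h import *
np.set_printoptions(precision=4,suppress=True)
im=arm.capture("top");cv2.imwrite("pics/t4.png",im[:,:,::-1]);s=arm.capture("scene")
o=arm.get_obs();print(o["grip_width"],o["grasp_force"],o["ft_force"])
rows((.5535,-.120,.022),0.5,1)
a=cv2.resize(s[150:280,230:380,::-1],None,fx=4,fy=4,interpolation=cv2.INTER_CUBIC)[:520]
cv2.imwrite("pics/s4c.png",a)
```

```text
0.03384074252475261 23.7641778588295 [2.5055 0.4364 3.6753]
heading 0.47 tcp [ 0.546  -0.1199  0.0246] n 1 turn/row -0.03 tilt 0.1
[-0.0005  0.007   0.0025]
```

View pics/s4c.png

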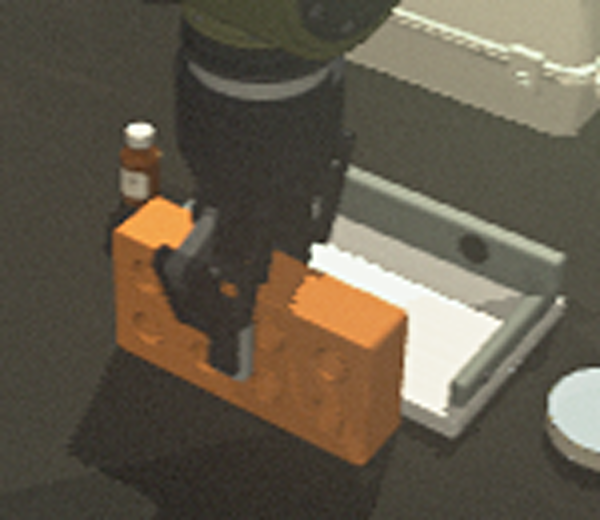

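The rack stands parallel and close in front of the deck, clear of the bottle and dish. Now I creep to contact, watching the force along x.

Request:
carry_out(
  grip=[0.2,0.2,0.2],
  dp=[
    [0,0.003,0],
    [0,0.003,0],
    [0,0,0],
  ],
  turn=[0,0,0],
)

```text
time: 4.65
tcp_pos: [0.551, -0.1198, 0.0246]
orientation: [0.704, 0.71, -0.0, -0.0]
ft_force: [-5.1, -0.1, 10.3]
grip_width: 0.0338
grasp_force: 24.7
```

Request:
carry_out(
  grip=[0.2,0.2],
  dp=[
    [0,0.001,0],
    [0,0,0],
  ],
  turn=[0,0],
)

```text
time: 4.85
tcp_pos: [0.5516, -0.1198, 0.0246]
orientation: [0.704, 0.71, -0.001, -0.001]
ft_force: [-6.8, -0.8, 11.7]
grip_width: 0.034
grasp_force: 25.0
```

Request:
carry_out(
  grip=[0.2,0.2],
  dp=[
    [0,0.001,0],
    [0,0,0],
  ],
  turn=[0,0],
)

```text
time: 5.05
tcp_pos: [0.5525, -0.1198, 0.0246]
orientation: [0.704, 0.71, -0.001, -0.001]
ft_force: [-8.9, 0.9, 11.8]
grip_width: 0.0341
grasp_force: 25.0
```

Request:
carry_out(
  grip=[0.2,0.2],
  dp=[
    [0,0.001,0],
    [0,0,0],
  ],
  turn=[0,0],
)

```text
time: 5.25
tcp_pos: [0.5536, -0.1198, 0.0247]
orientation: [0.704, 0.71, -0.001, -0.001]
ft_force: [-7.7, 0.3, 12.3]
grip_width: 0.0338
grasp_force: 25.0
```

Request:
carry_out(
  grip=[0.2,0.2],
  dp=[
    [0,0.001,0],
    [0,0,0],
  ],
  turn=[0,0],
)

```text
time: 5.45
tcp_pos: [0.5543, -0.1198, 0.0247]
orientation: [0.704, 0.71, -0.001, -0.001]
ft_force: [-10.9, 0.0, 14.6]
grip_width: 0.0336
grasp_force: 25.2
```

Request:
carry_out(
  grip=[0.2,0.2],
  dp=[
    [0,0.001,0],
    [0,0,0],
  ],
  turn=[0,0],
)

```text
time: 5.65
tcp_pos: [0.5545, -0.1199, 0.0247]
orientation: [0.704, 0.71, -0.002, -0.002]
ft_force: [-18.1, -1.3, 20.0]
grip_width: 0.0339
grasp_force: 25.8
```

Run:
```python
from h import *
np.set_printoptions(precision=4,suppress=True)
o=arm.get_obs();print(o["ft_force"],o["torque"])
rows((.5535,-.120,.022),0.5,1)
a=arm.capture("top");s=arm.capture("scene")
u=cv2.resize(a[180:250,260:360,::-1],None,fx=4,fy=4,interpolation=cv2.INTER_CUBIC);v=cv2.resize(s[200:270,255:355,::-1],None,fx=4,fy=4,interpolation=cv2.INTER_CUBIC)
cv2.imwrite("pics/5.png",np.hstack([u,v]))
```

```text
[-18.1434  -1.2837  19.9858] [-0.2108  3.0109  0.3716]
heading 0.5 tcp [ 0.5545 -0.1199  0.0247] n 1 turn/row 0.0 tilt 0.28
[-0.0005 -0.0015  0.0025]
```

View pics/5.png

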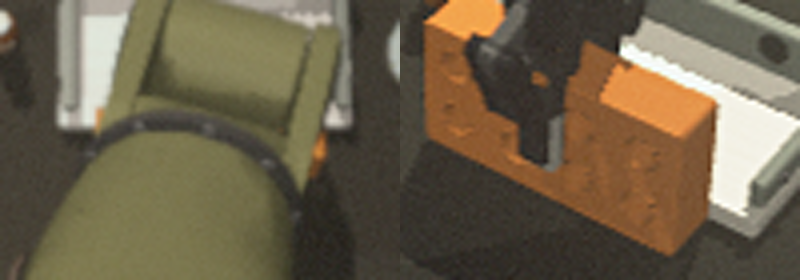

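Contact: the force jumped to 18 N and the TCP stopped at x=0.5545. The rack stands against the deck. Ease off, release, and rise.

Request:
carry_out(
  grip=[0.2,0.6,1,1,1],
  dp=[
    [0,-0.001,0],
    [0,0,0],
    [0,0,0],
    [0,0,0],
    [0,0,0],
  ],
  turn=[0,0,0,0,0],
)

```text
time: 6.25
tcp_pos: [0.5553, -0.1197, 0.0241]
orientation: [0.704, 0.71, -0.0, -0.0]
ft_force: [-0.5, -0.2, 0.1]
grip_width: 0.0854
grasp_force: 0.0
```

Request:
carry_out(
  grip=[1,1,1,1,1],
  dp=[
    [0,0,-0.015],
    [0,0,-0.03],
    [0,0,-0.04],
    [0,0,-0.035],
    [0,0,-0.02],
  ],
  turn=[0,0,0,0,0],
)

```text
time: 6.75
tcp_pos: [0.5561, -0.1199, 0.1686]
orientation: [0.704, 0.71, 0.001, 0.002]
ft_force: [0.2, -0.3, -0.7]
grip_width: 0.0853
grasp_force: 0.0
```

Request:
carry_out(
  grip=[1,1,1,1,1],
  dp=[
    [0,-0.045,0],
    [0,-0.05,0],
    [0,-0.045,0],
    [0,0,0],
    [0,0,0],
  ],
  turn=[0,0,0,0,0],
)

```text
time: 7.25
tcp_pos: [0.4156, -0.1211, 0.1657]
orientation: [0.705, 0.71, 0.001, 0.001]
ft_force: [-0.3, -0.0, 0.2]
grip_width: 0.0852
grasp_force: 0.0
```

```bash
cat >> h.py <<'E'
def poly(cam,z,eps=3):
    m=orange(arm.capture(cam));m[300:]=0;m[:,385:]=0
    c=max(cv2.findContours(m,0,2)[0],key=cv2.contourArea)
    return c,m
E
python3 - <<'E'
from h import *
np.set_printoptions(precision=4,suppress=True)
a=arm.capture("top");s=arm.capture("scene")
u=cv2.resize(a[170:260,255:365,::-1],None,fx=3.6,fy=3.6,interpolation=cv2.INTER_CUBIC);v=cv2.resize(s[170:270,245:370,::-1],None,fx=3.1,fy=3.24,interpolation=cv2.INTER_CUBIC)
cv2.imwrite("pics/6t.png",a[:,:,::-1]);cv2.imwrite("pics/6s.png",s[:,:,::-1])
for n,im in(("top",a),("scene",s)):
    m=orange(im);m[300:]=0;m[:,372:]=0
    c=max(cv2.findContours(m,0,2)[0],key=cv2.contourArea)
    for e in(2,4):
        p=cv2.approxPolyDP(cv2.convexHull(c),e,True)[:,0];print(n,e,cv2.contourArea(c))
        for q in p:print(q,ray(n,q,.078)[:2],ray(n,q,0)[:2])
print(arm.get_obs()["tcp_pos"],arm.get_obs()["ft_force"])
E
```

```text
top 2 835.5
[341 215] [ 0.5488 -0.1947] [ 0.5627 -0.203 ]
[337 223] [ 0.5277 -0.1841] [ 0.5403 -0.1918]
[284 223] [ 0.5264 -0.0471] [ 0.5389 -0.0465]
[285 208] [ 0.566  -0.0492] [ 0.5809 -0.0488]
[339 208] [ 0.5673 -0.1897] [ 0.5823 -0.1977]
top 4 835.5
[341 215] [ 0.5488 -0.1947] [ 0.5627 -0.203 ]
[337 223] [ 0.5277 -0.1841] [ 0.5403 -0.1918]
[283 219] [ 0.5369 -0.0443] [ 0.55   -0.0437]
[285 208] [ 0.566  -0.0492] [ 0.5809 -0.0488]
[339 208] [ 0.5673 -0.1897] [ 0.5823 -0.1977]
scene 2 2498.5
[265 201] [ 0.5539 -0.0449] [0.6308 0.0167]
[274 198] [ 0.5722 -0.0535] [0.6515 0.0069]
[333 226] [ 0.5696 -0.1937] [ 0.6485 -0.1514]
[322 263] [ 0.476  -0.2291] [ 0.5428 -0.1914]
[262 233] [ 0.4755 -0.0985] [ 0.5423 -0.0439]
[261 205] [ 0.5391 -0.0463] [0.6142 0.0151]
scene 4 2498.5
[265 201] [ 0.5539 -0.0449] [0.6308 0.0167]
[274 198] [ 0.5722 -0.0535] [0.6515 0.0069]
[333 226] [ 0.5696 -0.1937] [ 0.6485 -0.1514]
[322 263] [ 0.476  -0.2291] [ 0.5428 -0.1914]
[262 233] [ 0.4755 -0.0985] [ 0.5423 -0.0439]
[ 0.4165 -0.1211  0.1651] [-1.1825  0.4318  0.0102]
```

The rack stands square: back edge middle y≈-0.1195 at x≈0.568, against the deck edge at 0.570 (within measuring error). I'll turn the tool so the fingers spread along the rack, nudge the foot low to make sure it is seated, and then tip it.

Request:
carry_out(
  grip=[0.6,0.6,0.6,0.6,0.6],
  dp=[
    [0,0,0],
    [0,0,0],
    [0,0,0],
    [0,0,0],
    [0,0,0],
  ],
  turn=[8.2,8.2,8.2,8.2,8.2],
)

```text
time: 7.85
tcp_pos: [0.4164, -0.1209, 0.1643]
orientation: [0.909, 0.416, -0.0, -0.0]
ft_force: [0.4, -1.1, 0.2]
grip_width: 0.0513
grasp_force: 0.0
```

Request:
carry_out(
  grip=[0.6,0.6,0.6,0.6,0.6],
  dp=[
    [0,0,0.01],
    [0,0,0.02],
    [0,0,0.025],
    [0,0,0.025],
    [0,0,0.025],
  ],
  turn=[8.2,8.2,8.2,8.2,8.2],
)

```text
time: 8.35
tcp_pos: [0.4165, -0.1209, 0.0583]
orientation: [0.997, 0.071, 0.0, 0.0]
ft_force: [0.4, -0.3, 0.4]
grip_width: 0.0512
grasp_force: 0.0
```

Request:
carry_out(
  grip=[0.6,0.6,0.6,0.6],
  dp=[
    [0,0,0.025],
    [0,0,0.02],
    [0,0,0],
    [0,0,0],
  ],
  turn=[8,0,0,0],
)

```text
time: 8.75
tcp_pos: [0.4161, -0.1209, 0.0145]
orientation: [1.0, 0.004, -0.0, -0.0]
ft_force: [-0.3, 0.2, 0.7]
grip_width: 0.0512
grasp_force: 0.0
```

Run:
```python
from h import *
np.set_printoptions(precision=4,suppress=True)
print(arm.get_obs()["joint_pos"],arm.get_obs()["grip_width"])
rows((.512,-.120,.005),-89.5,1)
```

```text
[-0.3673  0.3802  2.0132  0.      0.7486  1.1946] 0.05124638952132029
heading -89.49 tcp [ 0.4161 -0.1209  0.0145] n 1 turn/row 0.01 tilt 0.02
[ 0.0955 -0.0005  0.009 ]
```

Request:
carry_out(
  grip=[0.6,0.6,0.6,0.6,0.6],
  dp=[
    [0.025,0,0.009],
    [0.035,0,0],
    [0.025,0,0],
    [0.005,0,0],
    [0,0,0],
  ],
  turn=[0,0,0,0,0],
)

```text
time: 9.25
tcp_pos: [0.5062, -0.1201, 0.0061]
orientation: [1.0, 0.004, 0.001, 0.0]
ft_force: [-0.7, 0.3, -0.5]
grip_width: 0.0511
grasp_force: 0.0
```

Request:
carry_out(
  grip=[0.6,0.6,0.6,0.6],
  dp=[
    [0.003,0,0],
    [0.003,0,0],
    [0.003,0,0],
    [0,0,0],
  ],
  turn=[0,0,0,0],
)

```text
time: 9.65
tcp_pos: [0.5146, -0.1201, 0.0054]
orientation: [1.0, 0.004, 0.0, 0.0]
ft_force: [-1.1, -0.4, 0.2]
grip_width: 0.0506
grasp_force: 0.0
```

Request:
carry_out(
  grip=[0.6,0.6,0.6],
  dp=[
    [0.002,0,0],
    [0.002,0,0],
    [0,0,0],
  ],
  turn=[0,0,0],
)

```text
time: 9.95
tcp_pos: [0.5186, -0.1201, 0.0053]
orientation: [1.0, 0.004, 0.0, 0.0]
ft_force: [-1.4, -0.0, -0.0]
grip_width: 0.0511
grasp_force: 0.0
```

Request:
carry_out(
  grip=[0.6,0.6,0.6],
  dp=[
    [0.002,0,0],
    [0.002,0,0],
    [0,0,0],
  ],
  turn=[0,0,0],
)

```text
time: 10.25
tcp_pos: [0.5227, -0.12, 0.0053]
orientation: [1.0, 0.004, 0.0, 0.0]
ft_force: [0.1, 0.2, -1.0]
grip_width: 0.0512
grasp_force: 0.0
```

Request:
carry_out(
  grip=[0.6,0.6],
  dp=[
    [0.002,0,0],
    [0,0,0],
  ],
  turn=[0,0],
)

```text
time: 10.45
tcp_pos: [0.5246, -0.12, 0.0053]
orientation: [1.0, 0.004, 0.0, 0.0]
ft_force: [-0.5, 0.1, 0.1]
grip_width: 0.0511
grasp_force: 0.0
```

Request:
carry_out(
  grip=[0.6,0.6],
  dp=[
    [0.001,0,0],
    [0,0,0],
  ],
  turn=[0,0],
)

```text
time: 10.65
tcp_pos: [0.5255, -0.12, 0.0053]
orientation: [1.0, 0.004, 0.0, 0.0]
ft_force: [-1.1, -0.3, -0.1]
grip_width: 0.051
grasp_force: 0.0
```

Request:
carry_out(
  grip=[0.6,0.6],
  dp=[
    [0.001,0,0],
    [0,0,0],
  ],
  turn=[0,0],
)

```text
time: 10.85
tcp_pos: [0.5263, -0.12, 0.0053]
orientation: [1.0, 0.004, -0.0, -0.0]
ft_force: [-2.6, 0.1, 2.3]
grip_width: 0.0513
grasp_force: 0.8
```

Request:
carry_out(
  grip=[0.6,0.6],
  dp=[
    [0.001,0,0],
    [0,0,0],
  ],
  turn=[0,0],
)

```text
time: 11.05
tcp_pos: [0.5265, -0.12, 0.0052]
orientation: [1.0, 0.004, -0.001, -0.0]
ft_force: [-10.1, -1.3, 6.6]
grip_width: 0.051
grasp_force: 3.6
```

Seated: 10 N against the step. Now back off, let it stand alone for over a second, and rise to push height.

Request:
carry_out(
  grip=[0.6,0.6,0.6,0.6,0.6],
  dp=[
    [-0.005,0,0],
    [-0.015,0,0],
    [0,0,0],
    [0,0,-0.02],
    [0,0,-0.02],
  ],
  turn=[0,0,0,0,0],
)

```text
time: 11.55
tcp_pos: [0.5077, -0.1201, 0.0457]
orientation: [1.0, 0.004, -0.0, -0.0]
ft_force: [-0.3, 1.1, 0.0]
grip_width: 0.051
grasp_force: 0.0
```

Request:
carry_out(
  grip=[0.6,0.6,0.6,0.6,0.6],
  dp=[
    [0,0,-0.019],
    [0,0,0],
    [0,0,0],
    [0,0,0],
    [0,0,0],
  ],
  turn=[0,0,0,0,0],
)

```text
time: 12.05
tcp_pos: [0.5072, -0.12, 0.0634]
orientation: [1.0, 0.004, -0.001, -0.0]
ft_force: [1.0, 0.1, 0.1]
grip_width: 0.051
grasp_force: 0.0
```

Request:
carry_out(
  grip=[0.6,0.6,0.6,0.6,0.6],
  dp=[
    [0,0,0],
    [0,0,0],
    [0,0,0],
    [0,0,0],
    [0.01,0,0],
  ],
  turn=[0,0,0,0,0],
)

```text
time: 12.55
tcp_pos: [0.5172, -0.1201, 0.0643]
orientation: [1.0, 0.004, -0.0, -0.0]
ft_force: [0.2, 0.4, 0.2]
grip_width: 0.0514
grasp_force: 0.0
```

Run:
```python
from h import *
np.set_printoptions(precision=4,suppress=True)
im=arm.capture("scene");cv2.imwrite("pics/7s.png",im[:,:,::-1])
m=orange(im);m[300:]=0;m[:,372:]=0;c=max(cv2.findContours(m,0,2)[0],key=cv2.contourArea)
p=cv2.approxPolyDP(cv2.convexHull(c),2,True)[:,0]
for q in p:print(q,ray("scene",q,.078)[:2],ray("scene",q,0)[:2])
print(arm.get_obs()["tcp_pos"])
```

```text
[261 205] [ 0.5391 -0.0463] [0.6142 0.0151]
[281 202] [ 0.5701 -0.0725] [ 0.6492 -0.0145]
[332 225] [ 0.5709 -0.1907] [ 0.65  -0.148]
[323 262] [ 0.479  -0.2292] [ 0.5463 -0.1915]
[320 263] [ 0.4739 -0.2263] [ 0.5405 -0.1882]
[262 234] [ 0.4733 -0.1002] [ 0.5398 -0.0458]
[ 0.5191 -0.1202  0.0646]
```

It still stands upright, with the top back edge at x≈0.570. Tipping now.

Request:
carry_out(
  grip=[0.6,0.6,0.6,0.6,0.6],
  dp=[
    [0.006,0,0],
    [0.006,0,-0.001],
    [0.006,0,-0.002],
    [0.006,0,-0.002],
    [0.006,0,-0.002],
  ],
  turn=[0,0,0,0,0],
)

```text
time: 13.1
tcp_pos: [0.548, -0.1198, 0.0715]
orientation: [1.0, 0.004, 0.0, 0.0]
ft_force: [-0.7, 0.4, 0.0]
grip_width: 0.0514
grasp_force: 0.0
```

Request:
carry_out(
  grip=[0.6,0.6,0.6,0.6,0.6],
  dp=[
    [0.006,0,-0.001],
    [0.006,0,0],
    [0.006,0,0],
    [0.006,0,0],
    [0.006,0,0],
  ],
  turn=[0,0,0,0,0],
)

```text
time: 13.6
tcp_pos: [0.5779, -0.1196, 0.0722]
orientation: [1.0, 0.004, -0.0, -0.0]
ft_force: [-0.6, -0.1, 0.2]
grip_width: 0.0513
grasp_force: 0.0
```

Run:
```python
from h import *
np.set_printoptions(precision=4,suppress=True)
im=arm.capture("scene");cv2.imwrite("pics/8.png",cv2.resize(im[160:270,235:385,::-1],None,fx=5,fy=5,interpolation=cv2.INTER_CUBIC))
print(arm.get_obs()["tcp_pos"])
```

```text
[ 0.5785 -0.1196  0.0723]
```

View pics/8.png

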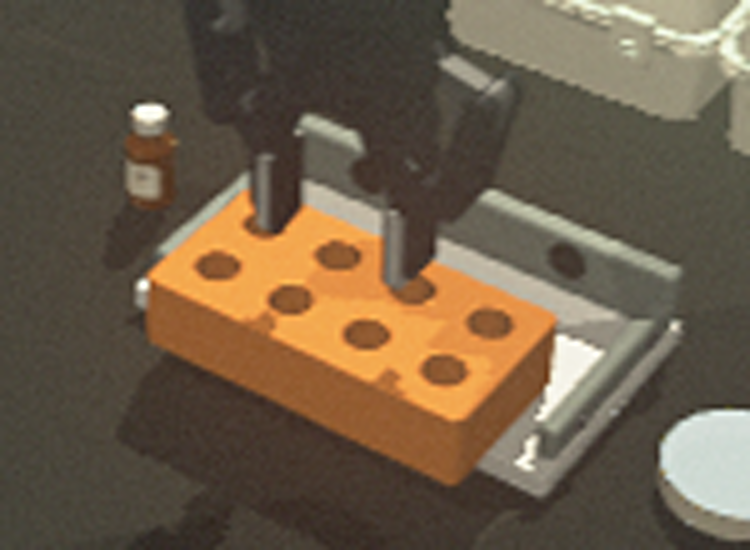

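The rack lies flat, holes up, near edge overhanging the deck; near top corners in the crop are at (148,280) and (455,420). Retreat, drop behind its near edge, and measure.

Request:
carry_out(
  grip=[0.6,0.6,0.6,0.6,0.6],
  dp=[
    [0,0,-0.015],
    [-0.03,0,0],
    [-0.04,0,0],
    [-0.01,0,0],
    [0,0,0.01],
  ],
  turn=[0,0,0,0,0],
)

```text
time: 14.15
tcp_pos: [0.4976, -0.1206, 0.0792]
orientation: [1.0, 0.004, 0.002, 0.001]
ft_force: [0.4, -0.0, 0.2]
grip_width: 0.0515
grasp_force: 0.0
```

Request:
carry_out(
  grip=[0.6,0.6,0.6,0.6,0.6],
  dp=[
    [0,0,0.02],
    [0,0,0.02],
    [0,0,0.018],
    [0,0,0],
    [0,0,0],
  ],
  turn=[0,0,0,0,0],
)

```text
time: 14.65
tcp_pos: [0.4982, -0.1203, 0.0195]
orientation: [1.0, 0.004, 0.0, 0.0]
ft_force: [-0.2, 0.6, 0.0]
grip_width: 0.0511
grasp_force: 0.0
```

Run:
```python
from h import *
np.set_printoptions(precision=4,suppress=True)
for q in((148,280),(455,420),(555,322),(245,190)):print(ray("scene",(q[0]/5+234.6,q[1]/5+159.6),.046)[:2])
im=arm.capture("scene")
m=orange(im);m[300:]=0;m[:,372:]=0;c=max(cv2.findContours(m,0,2)[0],key=cv2.contourArea)
for q in cv2.approxPolyDP(cv2.convexHull(c),2,True)[:,0]:print(q,ray("scene",q,.046)[:2],ray("scene",q,.012)[:2])
print(arm.get_obs()["tcp_pos"])
```

```text
[ 0.5468 -0.0474]
[ 0.5506 -0.1916]
[ 0.6219 -0.1934]
[ 0.6179 -0.0443]
[300 203] [ 0.6233 -0.0827] [ 0.6589 -0.0592]
[345 223] [ 0.6238 -0.1909] [ 0.6594 -0.1732]
[344 235] [ 0.592  -0.2073] [ 0.6259 -0.1906]
[326 256] [ 0.5229 -0.2099] [ 0.5531 -0.1932]
[304 247] [ 0.5187 -0.1638] [ 0.5486 -0.1447]
[298 208] [ 0.6073 -0.0887] [ 0.642  -0.0656]
[ 0.4983 -0.1203  0.02  ]
```

Request:
carry_out(
  grip=[0.6,0.6,0.6,0.6,0.6],
  dp=[
    [0.015,0,0],
    [0.015,0,0],
    [0.006,0,0],
    [0.005,0,0],
    [0.005,0,0],
  ],
  turn=[0,0,0,0,0],
)

```text
time: 15.2
tcp_pos: [0.5435, -0.1198, 0.0196]
orientation: [1.0, 0.004, -0.0, 0.0]
ft_force: [-1.0, -0.1, 0.8]
grip_width: 0.0514
grasp_force: 0.8
```

Request:
carry_out(
  grip=[0.6,0.6,0.6,0.6,0.6],
  dp=[
    [0.005,0,0],
    [0.006,0,0],
    [0.006,0,0],
    [0.006,0,0],
    [0.006,0,0],
  ],
  turn=[0,0,0,0,0],
)

```text
time: 15.7
tcp_pos: [0.5729, -0.1196, 0.0193]
orientation: [1.0, 0.004, -0.0, -0.0]
ft_force: [-2.7, 0.5, 1.6]
grip_width: 0.0517
grasp_force: 0.8
```

Request:
carry_out(
  grip=[0.6,0.6,0.6,0.6,0.6],
  dp=[
    [0.003,0,0],
    [0.003,0,0],
    [0.001,0,0],
    [0.001,0,0],
    [0,0,0],
  ],
  turn=[0,0,0,0,0],
)

```text
time: 16.2
tcp_pos: [0.5805, -0.1196, 0.0193]
orientation: [1.0, 0.004, 0.0, 0.0]
ft_force: [-0.1, -0.2, 0.3]
grip_width: 0.0512
grasp_force: 0.0
```

Request:
carry_out(
  grip=[0.6,0.6,0.6],
  dp=[
    [0.001,0,0],
    [0.001,0,0],
    [0,0,0],
  ],
  turn=[0,0,0],
)

```text
time: 16.5
tcp_pos: [0.5826, -0.1195, 0.0193]
orientation: [1.0, 0.004, 0.0, 0.0]
ft_force: [-0.5, 0.3, -0.6]
grip_width: 0.0512
grasp_force: 0.0
```

Request:
carry_out(
  grip=[0.6,0.6,0.6],
  dp=[
    [0.001,0,0],
    [0.001,0,0],
    [0,0,0],
  ],
  turn=[0,0,0],
)

```text
time: 16.8
tcp_pos: [0.5846, -0.1195, 0.0193]
orientation: [1.0, 0.004, 0.0, 0.0]
ft_force: [-1.0, 0.8, 0.5]
grip_width: 0.0511
grasp_force: 0.0
```

Request:
carry_out(
  grip=[0.6,0.6],
  dp=[
    [0.001,0,0],
    [0,0,0],
  ],
  turn=[0,0],
)

```text
time: 17.0
tcp_pos: [0.5852, -0.1196, 0.0192]
orientation: [1.0, 0.004, -0.0, 0.0]
ft_force: [-4.0, -1.6, 1.6]
grip_width: 0.0513
grasp_force: 1.9
```

Request:
carry_out(
  grip=[0.6,0.6],
  dp=[
    [0.001,0,0],
    [0,0,0],
  ],
  turn=[0,0],
)

```text
time: 17.2
tcp_pos: [0.5853, -0.1197, 0.0192]
orientation: [1.0, 0.004, -0.002, -0.0]
ft_force: [-12.3, -2.6, 7.8]
grip_width: 0.051
grasp_force: 6.5
```

Request:
carry_out(
  grip=[0.6,0.6],
  dp=[
    [0.001,0,0],
    [0,0,0],
  ],
  turn=[0,0],
)

```text
time: 17.4
tcp_pos: [0.5854, -0.1197, 0.0192]
orientation: [1.0, 0.004, -0.003, -0.0]
ft_force: [-21.7, -1.7, 13.7]
grip_width: 0.0514
grasp_force: 11.1
```

Home against the wall: the TCP stalled at 0.585, where 0.5845 was expected. Back off, lift, and check.

Request:
carry_out(
  grip=[0.6,0.6,0.6,0.6,0.6],
  dp=[
    [-0.005,0,0],
    [-0.02,0,0],
    [-0.045,0,0],
    [-0.05,0,-0.03],
    [-0.03,0,-0.05],
  ],
  turn=[0,0,0,0,0],
)

```text
time: 17.9
tcp_pos: [0.4452, -0.1199, 0.0864]
orientation: [1.0, 0.004, -0.003, -0.001]
ft_force: [0.9, -0.8, 1.7]
grip_width: 0.0513
grasp_force: 0.0
```

Request:
carry_out(
  grip=[0.6,0.6,0.6,0.6,0.6],
  dp=[
    [0,0,-0.05],
    [0,0,-0.03],
    [0,0,0],
    [0,0,0],
    [0,0,0],
  ],
  turn=[0,0,0,0,0],
)

```text
time: 18.4
tcp_pos: [0.4484, -0.1204, 0.1666]
orientation: [1.0, 0.004, -0.001, -0.0]
ft_force: [0.6, -0.7, -0.4]
grip_width: 0.0514
grasp_force: 0.0
```

Run:
```python
from h import *
np.set_printoptions(precision=4,suppress=True)
for n in("scene","top"):
    im=arm.capture(n);cv2.imwrite(f"pics/9{n}.png",im[:,:,::-1])
    m=orange(im);m[300:]=0;m[:,372:]=0;c=max(cv2.findContours(m,0,2)[0],key=cv2.contourArea)
    for q in cv2.approxPolyDP(cv2.convexHull(c),2,True)[:,0]:print(n,q,ray(n,q,.046)[:2],ray(n,q,.012)[:2])
    d=cv2.absdiff(im[:,:,::-1],cv2.imread(f"pics/{n}0.png")).max(2)  # bystanders moved?
    print("dish/cup/bottle diffs",[int((d[a:b,e:f]>50).sum()) for a,b,e,f in ([(185,215,205,220),(178,202,258,272),(240,270,365,400),(258,310,408,452)] if n=="scene" else [(214,230,226,242),(178,196,252,268),(178,208,354,384),(194,224,398,430)])])
print(arm.get_obs()["tcp_pos"])
```

```text
scene [283 199] [ 0.6132 -0.0461] [ 0.6483 -0.0207]
scene [297 186] [ 0.6684 -0.0437] [ 0.7064 -0.0181]
scene [301 186] [ 0.6736 -0.0507] [ 0.7118 -0.0255]
scene [356 209] [ 0.6752 -0.1867] [ 0.7135 -0.1689]
scene [356 222] [ 0.6394 -0.207 ] [ 0.6758 -0.1902]
scene [339 241] [ 0.5717 -0.2083] [ 0.6045 -0.1916]
scene [280 215] [ 0.5673 -0.0721] [ 0.5998 -0.048 ]
dish/cup/bottle diffs [0, 27, 0, 0]
top [338 173] [ 0.6696 -0.1912] [ 0.6786 -0.1947]
top [337 200] [ 0.5951 -0.1879] [ 0.6022 -0.1912]
top [285 200] [ 0.5939 -0.0489] [ 0.6009 -0.0487]
top [284 173] [ 0.6684 -0.0454] [ 0.6774 -0.0452]
dish/cup/bottle diffs [0, 0, 0, 0]
[ 0.4485 -0.1204  0.1666]
```

```bash
python3 -c "
from workcell import arm
print(arm.close_job())"
```

```text
the job is handed in; nothing more can be done
None
```

The job is handed in at about 18.5 s (limit 54 s): the rack was slid standing to the deck edge, left to stand, and tipped flat with its holes up. It was then pushed home, measuring square with the end wall and within about 2 mm of centre, and the bottles, dish and cup showed no movement in the top view.

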